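# Pack a serviced watch under the sprung arm and close the case

### The job

Pack the serviced watch for return: take the white board that carries the watch and slide its bare end up the sloping case, under the sprung steel arm and on top of the plain plywood board already held there, straight and fully home against the wooden stop, and let go so that the arm clamps it. Then close the case by folding the cardboard-brown flap down flat first, and after it the blue flap with the brass tab. Leave the plywood board where it is and do not shift the other things on the bench.

Things in the scene. Friction and masses are not known exactly. Their poses are not given: they have to be found in the camera images.
- case: Open case, blue walls, grey floor, fixed on a teak stand, sloping up 25 degrees away from the robot. Origin: centre of the floor's top, 90 mm above the bench. x runs up the slope (floor -85 to +85 mm), y left, z square off the floor. Low end open; 6 mm side walls at y +-70 to 76, 42 mm high on the left (+y), 48 on the right; end wall 42 mm high. Underside of the low end about 50 mm above the bench.
- stop (a point): Middle of the low face of the wooden stop that the boards' far ends butt against, at case x 45, z 8 mm; the stop is 16 mm high, 90 mm wide, 6 mm thick.
- clamp (a joint): Hinge of the sprung steel arm, rad, grows as the arm lifts (-0.07 to 0.7). 0: its bend rests on the plywood board; about 0.08 with the white board under it too. Presses with about 4 N at the bend, slightly more as it lifts.
- clamp_bend (a point): Lowest line of the sprung arm, at the middle of its 60 mm width. The arm is a V-shaped, slippery polished plate: from its hinge at case x 80, z 30 mm down to this bend at case x 5, z 6, then its lip flares up again to case x -25, z 19, so a board slid up the slope on the plywood board lifts the arm by itself.
- plain_flap (a joint): Hinge of the brown cardboard-coloured flap on the case's left (+y) wall, rad: 0 folded down flat over the case, about 1.57 square up, more when leaning outward (limit 2.3). A stiff hinge (0.03 N m): it stays where it is left, and must be pushed all the way down.
- plain_flap_hinge (a point): Middle of the brown flap's hinge line, at case (0, 73, 42) mm; the line runs along case x. The flap is a 3 mm panel 164 mm along the line and 78 mm wide; closed it reaches from case y = 73 to y = -5 with its outer face at case z = 45.
- tab_flap (a joint): Hinge of the blue flap with a 40 x 12 mm brass tab at the middle of its free edge, on the case's right (-y) wall, rad: 0 folded down flat, about 1.57 square up, more when leaning outward (limit 2.3). Same stiff hinge.
- tab_flap_hinge (a point): Middle of the blue flap's hinge line, at case (0, -73, 48) mm; panel 3 mm thick, 164 mm along the line, 78 mm wide; closed it reaches to case y = 5, lapping over the brown flap, outer face at case z = 51.
- watch (a point): Centre of the steel watch (square, 38 x 38 mm, 16 mm high, flat sides, blue dial) fixed on the white board: grip it across its flat sides. Axes are the board's: x from the watch to the bare end, y across, z up. It lies 42 mm from the board's middle, 14 mm above the board's underside. Board 130 x 64 x 6 mm, with watch about 0.13 kg, starts flat on the bench.
- nose (a point): Middle of the end face of the white board's bare end, half-way up its 6 mm thickness: 107 mm ahead of the watch centre along the board's x and 11 mm below it.
- board: The white board with the watch; origin at the middle of its underside.
- blank: The plain plywood board, 130 x 64 x 6 mm, lying loose on the case floor under the sprung arm, far end at the stop. Origin: middle of its underside (case x about -20).
- dish: White ceramic dish, 90 mm across, 30 mm high, loose; origin under its centre. Leave alone.
- tray: Black plastic parts tray, 110 x 80 x 22 mm, loose; origin under its centre. Leave alone.
- watch_stand: Wooden watch stand, foot 80 x 60 mm, 89 mm high, loose; origin under its centre. Leave alone.
- opener: Stainless steel watch case opener, 150 mm long, 14 mm high, loose; origin under its middle, x along it. Leave alone.
- loupe: Black-rimmed glass loupe, 52 mm across, 22 mm high, loose; origin under its centre. Leave alone.
- jar: Capped jar, 56 mm across, 70 mm high, loose; origin under its centre. Leave alone.

How it is judged:
By the outcome, as a careful person would: the job done as asked, in the order asked, and still so for the second after the job is handed in, with the robot touching nothing.
It also fails if it takes over 69 s, if anything falls off the work surface, if the arm or the gripper's body presses on something with over 40 N, if the wrist force passes 120 N, or if a joint passes its speed limit or range.

### The arm

A 7-joint arm with a two-finger parallel gripper is mounted at the origin on the work surface. World frame = base frame: x ahead of the robot, y to its left, z up, the work surface at z = 0. Lengths are in m, angles in rad, forces in N, time in s.
With the tool pointing down it reaches from about 0.425 to 1.025 m from the base axis. Payload 9.4 kg.
Tool frame: the origin (TCP) lies on the mounting face of the last link; the fingertips stand 186 mm ahead of it and the grasp point (between the pads) lies 167 mm ahead of it (robot.grasp_offset is the distance from the TCP to the grasp point, in m); z points along the fingers, y is the line along which they close (so a half turn about z gives the same grasp; the last joint's range is limited). The gripper opens to 93 mm and grips with 3 to 60 N. Pads are 15 mm wide; open, the fingers measure 128 mm over their backs; the gripper's body (75 mm by 188 mm) begins 65 mm behind the grasp point.
Start: joints at [-1.309, 0.599, -0.003, 1.599, 0.002, 0.943, -0.08], TCP at [0.241, 0.684, 0.405] pointing down, gripper open.
Joint ranges: [-2.57, 2.57], [-0.35, 1.97], [-1.29, 1.29], [0.11, 2.56], [-1.05, 4.19], [0.11, 1.86], [-2.63, 2.63]. Speed limits (rad/s): [2.22, 2.22, 3.01, 3.01, 3.14, 3.14, 3.14].

### API

Orientations are given as a 3x3 rotation matrix whose columns are the frame's x, y, z axes.
In Python, from bench import robot gives the robot as it stands.
- The arm moves only by the tool carry_out, never from a script. Its argument "series" is a list of rows, each an object with "translation": the shift along the world's x, y, z in cm, a list of three; "roll": the turn about the world's z in degrees. In form: [{"translation": [dx, dy, dz], "roll": roll}, ...]. A call has 1 to 12 rows; each row shifts and turns the commanded pose from where the row before left it; what a row does not reach is not made up. A row lasts 1/12 s, in which the tool goes at most 41.7 mm and 7.16 degrees, less where a joint would pass 70% of its speed; a pose out of reach is approached as far as the arm can. A call is refused whole if a number of a shift passes 4.17 or a number of a turn 7.16, either way. A call with a gripper value outside its range is refused whole. "gripper" is the gripper's target within -1 to 1 (shut at 1, half-way at 0, fully open at -1), set as the call begins (left out, the last holds). The fingers move at their own pace and stop on an object; "newtons" is the grip in N (left out, the last holds). Time passes only in rows, so rows that do not move let the fingers close. It gives the time, the measured TCP pose, the force, the opening and the grip force at its end, in the units of the state.
- robot.sense(): the state, without advancing time (a new reading comes with each control period).
- robot.grab_frame(name): name is "side" or "top" or "wrist"; returns a dict with "frame" (480x640x3 uint8, red, green, blue), "K" (3x3 intrinsics, pixels), "position" and "rotation" of the camera in the world. Camera axes: x right, y down, z forward; pixel columns grow to the right and rows downward; lengths in m; the calibration is good to about 2 mm. A picture is of the moment at which its call begins. There is no depth.
- robot.job_done(): hands the job in; it is judged then, once.
The state is a dict: "time_s": time; "joints": joint angles; "qvel": joint speeds; "effort": joint torques, N m; "tool_pos": TCP position; "tool_rot": TCP orientation; "contact_force": force on the tool from outside, world axes, zero at the start; "moment": the same for the moment, N m; "opening": finger opening in m; "finger_force": force on a finger pad.
Only numpy, scipy, OpenCV 4.12 (cv2) and the standard library are available. Lean on these libraries where they do the work, as an engineer would, in place of code of your own. Each camera call takes 0.05 s, during which the arm holds its last target. There are 200 camera calls.

## Working session

There is one attempt and no reset: what is moved stays moved. The work goes in short steps, Python scripts to look and compute and a tool call to move; the robot and the scene stay as the last step left them, time stands still between calls to the robot, and variables do not carry over. Pictures are saved under pics/ and viewed, at most 10 in all, crops included, and the job is handed in when it is done.

Besides the shell and the picture viewer there is one more tool, called after "Request:" in YAML: its name, and indented under it one key for each argument. carry_out: Moves the arm, as the interface text tells. Its arguments: {"type":"object","properties":{"series":{"type":"array"},"gripper":{"type":"number"},"newtons":{"type":"number"}},"required":["series"]}

```bash
ls; mkdir -p pics; python3 - <<'E'
from bench import robot
import cv2,numpy as np,pickle
D={}
for n in("side","top","wrist"):
    f=robot.grab_frame(n);D[n]=f
    cv2.imwrite(f"pics/{n}0.png",f["frame"][:,:,::-1])
    print(n,f["K"].round(1).tolist(),f["position"],np.round(f["rotation"],3).tolist())
pickle.dump(D,open("d0.pkl","wb"))
s=robot.sense();print(s["time_s"],s["tool_pos"],np.round(s["tool_rot"],3).tolist(),s["opening"])
E
```

```text
pics
side [[460.2, 0.0, 321.4], [0.0, 460.2, 242.8], [0.0, 0.0, 1.0]] [0.32892594 0.5913563  0.69970007] [[-0.927, -0.262, 0.267], [-0.374, 0.619, -0.691], [0.016, -0.741, -0.672]]
top [[440.7, 0.0, 323.9], [0.0, 440.7, 232.6], [0.0, 0.0, 1.0]] [ 0.47275238 -0.01349459  0.98419607] [[0.019, -0.993, 0.119], [-1.0, -0.02, -0.011], [0.013, -0.119, -0.993]]
wrist [[358.9, 0.0, 317.1], [0.0, 358.9, 244.3], [0.0, 0.0, 1.0]] [0.17359191 0.70667337 0.38474033] [[0.332, 0.911, 0.246], [0.943, -0.321, -0.086], [0.0, 0.261, -0.965]]
0.15 [0.24090463 0.68368097 0.40406558] [[-0.943, 0.332, -0.0], [0.332, 0.943, -0.001], [-0.0, -0.001, -1.0]] 0.09290104105095623
```

View pics/top0.png

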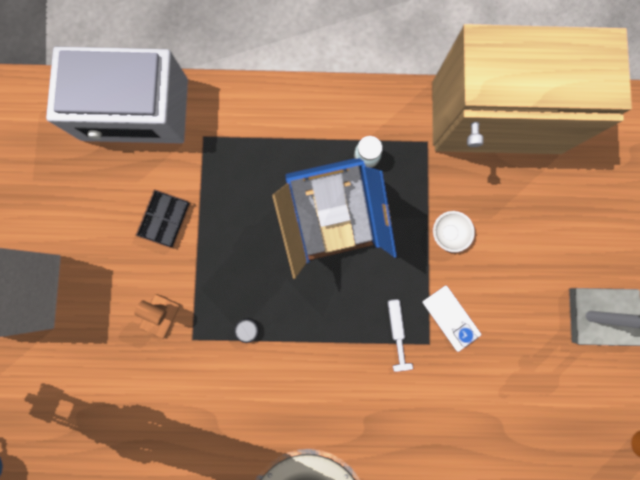

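View pics/side0.png

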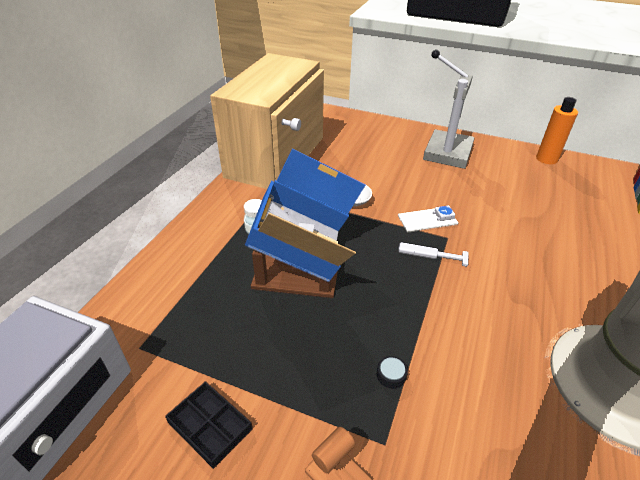

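```bash
cat > h.py <<'E'
import numpy as np,cv2
def ray(f,uv,z):
    d=f["rotation"]@np.linalg.inv(f["K"])@np.array([uv[0],uv[1],1.]);d=np.array(d);p=np.array(f["position"])
    return p+d*(z-p[2])/d[2]
def proj(f,P):
    q=np.array(f["rotation"]).T@(np.array(P)-f["position"]);q=np.array(f["K"])@q;return q[:2]/q[2]
def case(c):  # c=(x,y,yaw): returns function case mm -> world m
    a=np.deg2rad(25);R=cv2.Rodrigues(np.array([0,0,c[2]]))[0]@np.array([[np.cos(a),0,-np.sin(a)],[0,1,0],[np.sin(a),0,np.cos(a)]])
    return lambda p:np.array([c[0],c[1],.09])+R@(np.array(p)/1000.)
def tri(A,B):
    M=np.zeros((3,3));b=np.zeros(3)
    for f,uv in(A,B):
        d=np.array(f["rotation"])@np.linalg.inv(f["K"])@[uv[0],uv[1],1];d/=np.linalg.norm(d);N=np.eye(3)-np.outer(d,d);M+=N;b+=N@np.array(f["position"])
    return np.linalg.solve(M,b)
E
python3 - <<'E'
import pickle,cv2,numpy as np
from h import *
D=pickle.load(open("d0.pkl","rb"))
t=D["top"];im=t["frame"];hsv=cv2.cvtColor(im,cv2.COLOR_RGB2HSV)
m=cv2.inRange(hsv[270:370,410:500],(0,0,170),(179,70,255))
c=max(cv2.findContours(m,0,2)[0],key=cv2.contourArea)+[410,270]
r=cv2.minAreaRect(c);b=cv2.boxPoints(r);print(r)
for p in b:print(p,ray(t,p,.006).round(4))
print("centre",ray(t,r[0],.006).round(4))
m=cv2.inRange(hsv[320:355,445:485],(100,120,100),(130,255,255));M=cv2.moments(m,True);u=(M["m10"]/M["m00"]+445,M["m01"]/M["m00"]+320)
print("dial",u,ray(t,u,.022).round(4))
cr=cv2.resize(im[140:290,260:410],None,fx=4,fy=4,interpolation=2)[:,:,::-1]
cv2.imwrite("pics/topc.png",cr)
cr=cv2.resize(D["side"]["frame"][140:300,235:375],None,fx=3.7,fy=3.7,interpolation=2)[:,:,::-1]
cv2.imwrite("pics/sidec.png",cr)
E
```

```text
((451.4884338378906, 318.06695556640625), (62.47401809692383, 30.516157150268555), 54.782405853271484)
[421.00922 301.3464 ] [ 0.442  -0.2405  0.006 ]
[445.93994 283.74826] [ 0.4815 -0.2962  0.006 ]
[481.96765 334.7875 ] [ 0.3721 -0.3736  0.006 ]
[457.03693 352.38565] [ 0.3337 -0.3182  0.006 ]
centre [ 0.4069 -0.3073  0.006 ]
dial (465.7130434782609, 335.04347826086956) [ 0.3726 -0.3326  0.022 ]
```

View pics/topc.png

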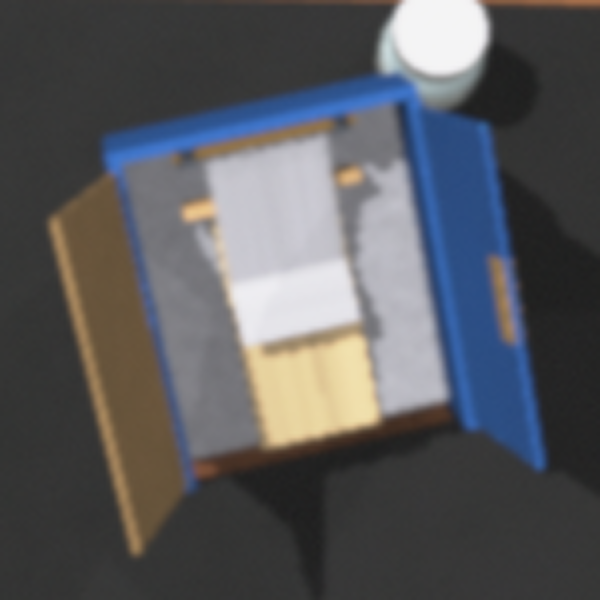

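View pics/sidec.png

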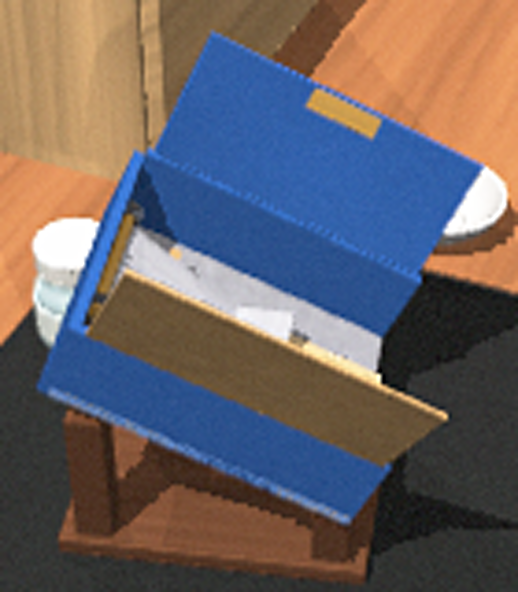

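```bash
python3 - <<'E'
import pickle,cv2,numpy as np
from scipy.optimize import least_squares
from h import *
D=pickle.load(open("d0.pkl","rb"));t=D["top"]
U=lambda X:(260+(X[0]+.5)/4-.5,140+(X[1]+.5)/4-.5)
S=lambda X:(235+(X[0]+.5)/3.7-.5,140+(X[1]+.5)/3.7-.5)
pts=[((266,447),(-85,32,6)),((380,422),(-85,-32,6)),((190,488),(-85,73,42)),((470,428),(-82,-73,48)),((115,172),(82,73,42))]
W=np.array([ray(t,U(u),case((0,0,0))(c)[2])[:2] for u,c in pts])
f=lambda c:np.array([case(c)(p)[:2]-w for (u,p),w in zip(pts,W)])
s=least_squares(lambda c:f(c).ravel(),[.5,0,.2],loss="soft_l1",f_scale=.003);c=s.x;print(c,(f(c)*1000).round(1).tolist())
np.save("case.npy",c)
g=case(c);R=np.array([g(e)-g((0,0,0)) for e in np.eye(3)*1000]).T
def onx(fr,uv,x):
    d=R.T@np.array(fr["rotation"])@np.linalg.inv(fr["K"])@[uv[0],uv[1],1];p=R.T@(np.array(fr["position"])-g((0,0,0)))
    return (p+d*(x/1000-p[0])/d[0])*1000
for n,u,x in(("br hi",(52,220),82),("br lo",(135,555),-82),("bl hi",(490,125),82),("bl lo",(543,468),-82)):print(n,onx(t,U(u),x).round(0))
s_=D["side"]
for n,u,x in(("s br hi",(125,272),82),("s br lo",(447,417),-82),("s bl hi",(213,33),82),("s bl lo",(481,167),-82)):print(n,onx(s_,S(u),x).round(0))
def th(h,sg,lean): return g((0,0,0))
# two-view edge points
for n,a,b in(("br lo",(135,555),(447,417)),("br hi",(52,220),(125,272)),("bl lo",(543,468),(481,167)),("bl hi",(490,125),(213,33))):
    P=tri((t,U(a)),(s_,S(b)));print(n,(R.T@(P-g((0,0,0)))*1000).round(0))
E
```

```text
Traceback (most recent call last):
  File "h.py", line 8, in case
    a=np.deg2rad(25);R=cv2.Rodrigues(np.array([0,0,c[2]]))[0]@np.array([[np.cos(a),0,-np.sin(a)],[0,1,0],[np.sin(a),0,np.cos(a)]])
                       ~~~~~~~~~~~~~^^^^^^^^^^^^^^^^^^^^^^
cv2.error: OpenCV(4.12.0) /io/opencv/modules/calib3d/src/calibration_base.cpp:151: error: (-210:Unsupported format or combination of formats) The matrices must have 32f or 64f data type in function 'Rodrigues'
```

```bash
sed -i 's/np.array(\[0,0,c\[2\]\])/np.array([0,0,c[2]],float)/' h.py; python3 - <<'E'
import pickle,cv2,numpy as np
from scipy.optimize import least_squares
from h import *
D=pickle.load(open("d0.pkl","rb"));t=D["top"]
U=lambda X:(260+(X[0]+.5)/4-.5,140+(X[1]+.5)/4-.5)
S=lambda X:(235+(X[0]+.5)/3.7-.5,140+(X[1]+.5)/3.7-.5)
pts=[((266,447),(-85,32,6)),((380,422),(-85,-32,6)),((190,488),(-85,73,42)),((470,428),(-82,-73,48)),((115,172),(82,73,42))]
W=np.array([ray(t,U(u),case((0,0,0))(c)[2])[:2] for u,c in pts])
f=lambda c:np.array([case(c)(p)[:2]-w for (u,p),w in zip(pts,W)])
s=least_squares(lambda c:f(c).ravel(),[.5,0,.2],loss="soft_l1",f_scale=.003);c=s.x;print(c,(f(c)*1000).round(1).tolist())
np.save("case.npy",c)
g=case(c);R=np.array([g(e)-g((0,0,0)) for e in np.eye(3)*1000]).T
s_=D["side"]
for n,a,b in(("br lo",(135,555),(447,417)),("br hi",(52,220),(125,272)),("bl lo",(543,468),(481,167)),("bl hi",(490,125),(213,33))):
    P=tri((t,U(a)),(s_,S(b)));print(n,(R.T@(P-g((0,0,0)))*1000).round(0),np.round(proj(t,P)-U(a),1))
E
```

```text
[ 0.62827096 -0.03858568  0.23997219] [[-0.6, 2.4], [0.2, 0.1], [-1.1, 0.1], [1.2, -1.0], [0.3, -1.2]]
br lo [-84. 104. 113.] [0.2 0.8]
br hi [ 79. 105. 111.] [0.3 0.9]
bl lo [-83. -91. 119.] [0.1 0.4]
bl hi [ 80. -92. 119.] [0.3 1.1]
```

```bash
python3 - <<'E'
import numpy as np
from h import *
c=np.load("case.npy");g=case(c);up=np.array([0,0,.182])
for y in(6,9,-4):print("open",y,(g((-62,y,22))+up).round(4))
print("final",(g((-62,0,20))+up).round(4),"ux",g((1000,0,0))-g((0,0,0)),"uy",g((0,1000,0))-g((0,0,0)))
E
```

```text
open 6 [ 0.5632 -0.0483  0.2657]
open 9 [ 0.5625 -0.0454  0.2657]
open -4 [ 0.5656 -0.058   0.2657]
final [ 0.5655 -0.0539  0.2639] ux [0.88033716 0.21540726 0.42261826] uy [-0.23767561  0.97134459  0.        ]
```

Request:
carry_out:
  series:
    - {"translation": [0.5,-2.5,1.5],"roll": -7}
    - {"translation": [1,-4,1.5],"roll": -7}
    - {"translation": [1,-4,1],"roll": -7}
    - {"translation": [1,-4,0],"roll": -7}
    - {"translation": [1,-4,0],"roll": -7}
    - {"translation": [1,-4,0],"roll": -7}
    - {"translation": [1,-4,0],"roll": -7}
    - {"translation": [1,-4,0],"roll": -7}
  gripper: 1
  newtons: 10

```text
time_s: 0.82
tool_pos: [0.3153, 0.3794, 0.4438]
tool_rot: [[-0.246, 0.969, -0.0], [0.969, 0.246, 0.0], [0.0, -0.0, -1.0]]
contact_force: [1.2, 0.0, 0.5]
opening: 0.0444
finger_force: 0.0
```

```bash
python3 -c "
from bench import robot
s=robot.sense();print(s['time_s'],s['joints'],s['tool_pos'],s['tool_rot'])"
```

```text
0.8167 [-1.21600229  0.27746393  0.28540825  2.08628005 -0.10891426  0.79141298
 -0.61557071] [0.31532209 0.37943074 0.44378236] [[-2.46136193e-01  9.69235246e-01 -1.06898329e-04]
 [ 9.69235228e-01  2.46136210e-01  1.96478056e-04]
 [ 2.16745007e-04 -5.52492658e-05 -9.99999975e-01]]
```

Request:
carry_out:
  series:
    - {"translation": [2.0,-3.5,0],"roll": -7}
    - {"translation": [2.0,-3.5,0],"roll": -7}
    - {"translation": [2.0,-3.5,0],"roll": -7}
    - {"translation": [2.0,-3.5,0],"roll": -7}
    - {"translation": [2.0,-3.5,0],"roll": -7}
    - {"translation": [2.0,-3.5,0],"roll": -7}
    - {"translation": [2.0,-3.5,0],"roll": -7}
    - {"translation": [2.0,-3.5,0],"roll": -7}
    - {"translation": [2.0,-3.5,0],"roll": -7}
    - {"translation": [2.0,-3.5,0],"roll": -7}
    - {"translation": [2.0,-3.5,0],"roll": -7}
    - {"translation": [2.0,-3.5,0],"roll": -7}

```text
time_s: 1.82
tool_pos: [0.5558, -0.0403, 0.4438]
tool_rot: [[0.938, 0.346, 0.0], [0.346, -0.938, 0.0], [0.0, -0.0, -1.0]]
contact_force: [0.7, 1.2, -0.5]
opening: 0.0004
finger_force: 0.0
```

Request:
carry_out:
  series:
    - {"translation": [0.5,-0.5,-2],"roll": -6.8}
    - {"translation": [0,0,-2],"roll": 0}
    - {"translation": [0,0,0],"roll": 0}

```text
time_s: 2.07
tool_pos: [0.5597, -0.0437, 0.4007]
tool_rot: [[0.972, 0.237, -0.005], [0.237, -0.972, -0.001], [-0.005, -0.0, -1.0]]
contact_force: [-0.4, 0.5, 0.2]
opening: 0.0006
finger_force: 0.0
```

```bash
python3 - <<'E'
from bench import robot
import cv2,numpy as np
s=robot.sense();print(s['joints'].round(2) if hasattr(s['joints'],'round') else s['joints'],s['tool_pos'],np.degrees(np.arctan2(s['tool_rot'][1][0],s['tool_rot'][0][0])))
f=robot.grab_frame("wrist");cv2.imwrite("pics/w1.png",f["frame"][:,:,::-1])
import pickle;pickle.dump(f,open("w1.pkl","wb"))
E
```

```text
[-0.52  0.49  0.72  2.01 -0.45  0.81 -0.86] [ 0.55966716 -0.04374812  0.40072037] 13.70252018026765
```

View pics/w1.png

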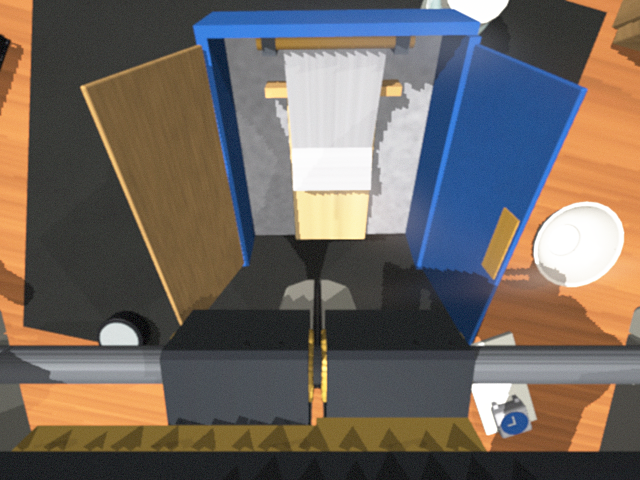

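```bash
python3 - <<'E'
import pickle,numpy as np
from scipy.optimize import least_squares
from h import *
t=pickle.load(open("w1.pkl","rb"))
pts=[((295,240),(-85,32,6)),((366.5,240),(-85,-32,6)),((247.5,266),(-85,73,42)),((421,270),(-85,-73,48)),((293,191),(-25,30,19)),((370.5,192),(-25,-30,19))]
W=np.array([ray(t,u,case((0,0,0))(c)[2])[:2] for u,c in pts])
f=lambda c:np.array([case(c)(p)[:2]-w for (u,p),w in zip(pts,W)])
c=least_squares(lambda c:f(c).ravel(),[.5,0,.2],loss="soft_l1",f_scale=.003).x;print(c,(f(c)*1000).round(1).tolist())
c0=np.load("case.npy")
c=(2*c+c0)/3;np.save("case.npy",c);g=case(c);up=np.array([0,0,.182])
for y in(6,9,-4):print("open",y,(g((-62,y,22))+up).round(4))
print("final",c,(g((-62,0,20))+up).round(4))
# watch from this view
import cv2
h=cv2.cvtColor(t["frame"],cv2.COLOR_RGB2HSV)[390:450,480:545]
m=cv2.inRange(h,(100,120,80),(130,255,255));M=cv2.moments(m,True);u=(M["m10"]/M["m00"]+480,M["m01"]/M["m00"]+390);print("dial",u,ray(t,u,.022).round(4))
E
```

```text
[ 0.62923937 -0.0396937   0.24914092] [[0.6, -1.2], [0.6, 1.1], [-1.2, 0.7], [-0.7, 0.7], [-0.2, -1.4], [0.9, 0.1]]
open 6 [ 0.5639 -0.0495  0.2657]
open 9 [ 0.5632 -0.0465  0.2657]
open -4 [ 0.5664 -0.0592  0.2657]
final [ 0.62891657 -0.03932436  0.24608468] [ 0.5662 -0.0551  0.2639]
dial (514.5949367088608, 422.8683544303797) [ 0.3749 -0.3332  0.022 ]
```

Request:
carry_out:
  series:
    - {"translation": [0.43,-0.58,-3],"roll": 0.4}
    - {"translation": [0,0,-3.5],"roll": 0}
    - {"translation": [0,0,-3],"roll": 0}
    - {"translation": [0,0,-2],"roll": 0}
    - {"translation": [0,0,-1],"roll": 0}
    - {"translation": [0,0,-1],"roll": 0}
    - {"translation": [0,0.1,0],"roll": 0}
    - {"translation": [-0.07,0.2,0],"roll": 0}

```text
time_s: 2.78
tool_pos: [0.5643, -0.0464, 0.2697]
tool_rot: [[0.969, 0.245, 0.001], [0.245, -0.969, -0.0], [0.001, 0.0, -1.0]]
contact_force: [-0.2, -1.4, 0.7]
opening: 0.0004
finger_force: 0.0
```

Request:
carry_out:
  series:
    - {"translation": [0,-0.3,0],"roll": 0}
    - {"translation": [0.2,-0.6,0],"roll": 0}
    - {"translation": [0.1,-0.37,0],"roll": 0}
    - {"translation": [0,0,0],"roll": 0}

```text
time_s: 3.12
tool_pos: [0.5673, -0.0601, 0.2696]
tool_rot: [[0.97, 0.244, 0.002], [0.244, -0.97, -0.001], [0.001, 0.001, -1.0]]
contact_force: [0.1, 0.2, 0.0]
opening: 0.0007
finger_force: 0.0
```

Request:
carry_out:
  series:
    - {"translation": [0,0,-0.3],"roll": 0}
    - {"translation": [-0.15,0.6,0],"roll": 0}
    - {"translation": [-0.17,0.7,0],"roll": 0}
    - {"translation": [0,0,0],"roll": 0}
    - {"translation": [0.1,-0.4,0],"roll": 0}
    - {"translation": [0,0,3.5],"roll": 0}
    - {"translation": [0,0,4],"roll": 0}
    - {"translation": [0,0,4],"roll": 0}
    - {"translation": [-1,-1.5,3],"roll": 0}
    - {"translation": [-2,-3,0],"roll": 7}
    - {"translation": [-2,-3,0],"roll": 7}
    - {"translation": [-2,-3,0],"roll": 7}

```text
time_s: 4.12
tool_pos: [0.4939, -0.1556, 0.4115]
tool_rot: [[0.813, 0.583, 0.002], [0.583, -0.813, -0.001], [0.001, 0.001, -1.0]]
contact_force: [-0.1, -0.4, -0.1]
opening: 0.0006
finger_force: 0.0
```

Request:
carry_out:
  series:
    - {"translation": [-2,-3,0],"roll": 0.6}
    - {"translation": [-2,-3,0],"roll": 0}
    - {"translation": [-2,-3,0],"roll": 0}
    - {"translation": [-2,-3,0],"roll": 0}
    - {"translation": [-2,-3,-1],"roll": 0}
    - {"translation": [-1.8,-2,-3],"roll": 0}
    - {"translation": [0,0,-3],"roll": 0}
    - {"translation": [0,0,0],"roll": 0}
  gripper: -0.4

```text
time_s: 4.78
tool_pos: [0.3747, -0.3255, 0.3376]
tool_rot: [[0.813, 0.582, -0.005], [0.582, -0.813, 0.002], [-0.003, -0.005, -1.0]]
contact_force: [-0.1, 0.5, -0.3]
opening: 0.049
finger_force: 0.0
```

```bash
python3 - <<'E'
from bench import robot
import cv2,numpy as np,pickle
from h import *
s=robot.sense();print(np.round(s['joints'],2),s['tool_pos'],np.degrees(np.arctan2(s['tool_rot'][1][0],s['tool_rot'][0][0])),s['opening'])
f=robot.grab_frame("wrist");cv2.imwrite("pics/w2.png",f["frame"][:,:,::-1])
t=robot.grab_frame("top");pickle.dump((f,t),open("w2.pkl","wb"))
h=cv2.cvtColor(f["frame"],cv2.COLOR_RGB2HSV);m=cv2.inRange(h,(105,150,80),(125,255,255))
for c in cv2.findContours(m,0,2)[0]:
    if cv2.contourArea(c)>60:print(cv2.minAreaRect(c),ray(f,cv2.minAreaRect(c)[0],.022).round(4))
E
```

```text
[ 0.23  0.48  0.53  2.2  -0.44  0.57  0.14] [ 0.37468436 -0.32551222  0.33755637] 35.58984555035059 0.04902207492052968
((325.0000305175781, 239.00003051757812), (35.35533905029297, 35.35533905029297), 45.0) [ 0.3753 -0.3325  0.022 ]
```

View pics/w2.png

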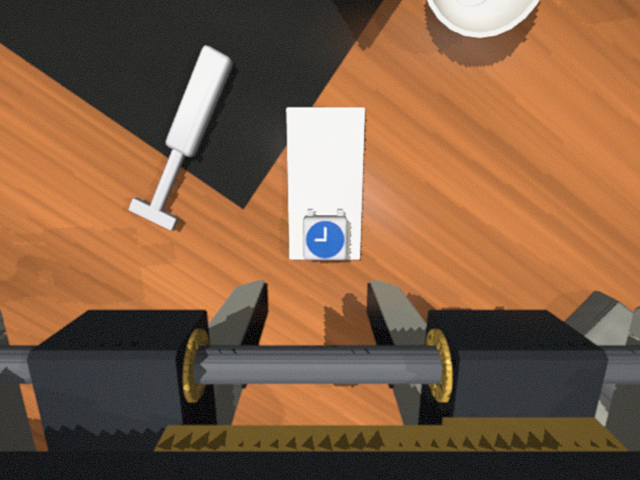

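Request:
carry_out:
  series:
    - {"translation": [0.06,-0.7,-2],"roll": 0}
    - {"translation": [0,0,-3],"roll": 0}
    - {"translation": [0,0,-3],"roll": 0}
    - {"translation": [0,0,-2.5],"roll": 0}
    - {"translation": [0,0,-1],"roll": 0}
    - {"translation": [0,0,0],"roll": 0}
    - {"translation": [0,0,0],"roll": 0}

```text
time_s: 5.47
tool_pos: [0.378, -0.332, 0.2269]
tool_rot: [[0.811, 0.585, 0.001], [0.585, -0.811, -0.0], [0.0, 0.001, -1.0]]
contact_force: [-0.6, 0.3, 0.1]
opening: 0.0649
finger_force: 0.0
```

Request:
carry_out:
  series:
    - {"translation": [-0.27,-0.05,-1.5],"roll": 0}
    - {"translation": [0,0,-1.0],"roll": 0}
    - {"translation": [0,0,-0.6],"roll": 0}
    - {"translation": [0,0,0],"roll": 0}
    - {"translation": [0,0,0],"roll": 0}

```text
time_s: 5.88
tool_pos: [0.3748, -0.3326, 0.1952]
tool_rot: [[0.811, 0.585, 0.0], [0.585, -0.811, 0.0], [0.0, 0.0, -1.0]]
contact_force: [0.2, -0.2, -0.1]
opening: 0.065
finger_force: 0.0
```

Request:
carry_out:
  series:
    - {"translation": [0,0,0],"roll": 0}
    - {"translation": [0,0,0],"roll": 0}
    - {"translation": [0,0,0],"roll": 0}
    - {"translation": [0,0,0],"roll": 0}
    - {"translation": [0,0,0],"roll": 0}
    - {"translation": [0,0,0],"roll": 0}
  gripper: 1
  newtons: 15

```text
time_s: 6.38
tool_pos: [0.3746, -0.3325, 0.195]
tool_rot: [[0.811, 0.585, 0.0], [0.585, -0.811, -0.0], [0.0, 0.0, -1.0]]
contact_force: [-0.4, 1.1, 3.6]
opening: 0.0379
finger_force: 15.0
```

```bash
python3 - <<'E'
import numpy as np
from h import *
c=np.load("case.npy");g=case(c);hx=np.array([np.cos(c[2]),np.sin(c[2]),0]);z=np.array([0,0,1])
def w(xn,th,lift=0):
    t=np.deg2rad(th);return g((xn,0,6+lift))+(-.107*np.cos(t)-.014*np.sin(t))*hx+(-.107*np.sin(t)+.014*np.cos(t))*z+.181*z
p=np.array([.3746,-.3325,.195])
for a in[(-50,0,25),(-50,0,3),(-50,0),(-50,5),(-50,10),(-50,15),(-50,20),(-50,25),(-20,25),(0,25),(20,25),(40,25),(45,25)]:
    q=w(*a);print(a,q.round(4),((q-p)*100).round(2));p=q
E
```

```text
(-50, 0, 25) [ 0.4685 -0.0796  0.292 ] [ 9.39 25.29  9.7 ]
(-50, 0, 3) [ 0.4775 -0.0774  0.272 ] [ 0.9   0.23 -1.99]
(-50, 0) [ 0.4787 -0.077   0.2693] [ 0.12  0.03 -0.27]
(-50, 5) [ 0.4779 -0.0772  0.2599] [-0.08 -0.02 -0.94]
(-50, 10) [ 0.4779 -0.0772  0.2505] [ 0.    0.   -0.94]
(-50, 15) [ 0.4788 -0.077   0.2411] [ 0.08  0.02 -0.94]
(-50, 20) [ 0.4803 -0.0766  0.2319] [ 0.16  0.04 -0.93]
(-50, 25) [ 0.4827 -0.076   0.2228] [ 0.24  0.06 -0.91]
(-20, 25) [ 0.5091 -0.0694  0.2355] [2.64 0.66 1.27]
(0, 25) [ 0.5267 -0.065   0.2439] [1.76 0.44 0.85]
(20, 25) [ 0.5442 -0.0606  0.2524] [1.76 0.44 0.85]
(40, 25) [ 0.5618 -0.0562  0.2608] [1.76 0.44 0.85]
(45, 25) [ 0.5662 -0.0551  0.2629] [0.44 0.11 0.21]
```

Request:
carry_out:
  series:
    - {"translation": [0,0,1.5],"roll": 0}
    - {"translation": [0,0,3],"roll": 0}
    - {"translation": [0,0,3],"roll": 0}
    - {"translation": [0,2,2.5],"roll": -5}
    - {"translation": [0,3,0],"roll": -5}
    - {"translation": [0,3,0],"roll": -5}
    - {"translation": [0,3,0],"roll": -5}
    - {"translation": [0,3,0],"roll": -1.7}
    - {"translation": [0,3,0],"roll": 0}
    - {"translation": [0,3,0],"roll": 0}
    - {"translation": [2,2.5,0],"roll": 0}
    - {"translation": [3,2,0],"roll": 0}

```text
time_s: 7.38
tool_pos: [0.4225, -0.0855, 0.2948]
tool_rot: [[0.97, 0.243, -0.003], [0.243, -0.97, 0.002], [-0.002, -0.003, -1.0]]
contact_force: [1.2, -1.0, -1.7]
opening: 0.0376
finger_force: 15.0
```

Request:
carry_out:
  series:
    - {"translation": [3,0.8,0],"roll": 0}
    - {"translation": [1,0,0],"roll": 0}
    - {"translation": [0,0,0],"roll": 0}
    - {"translation": [0,0,0],"roll": 0}

```text
time_s: 7.72
tool_pos: [0.4642, -0.0796, 0.2945]
tool_rot: [[0.97, 0.244, -0.001], [0.244, -0.97, -0.0], [-0.001, 0.0, -1.0]]
contact_force: [0.9, -0.1, -0.8]
opening: 0.038
finger_force: 15.0
```

```bash
python3 - <<'E'
from bench import robot
import cv2,numpy as np,pickle
s=robot.sense();print(np.round(s['joints'],2),s['tool_pos'],np.degrees(np.arctan2(s['tool_rot'][1][0],s['tool_rot'][0][0])),s['opening'],s['contact_force'],s['finger_force'])
f=robot.grab_frame("wrist");g=robot.grab_frame("side");pickle.dump((f,g),open("w3.pkl","wb"))
a=f["frame"];b=cv2.resize(g["frame"][120:320,230:500],(640,474))
cv2.imwrite("pics/w3.png",cv2.resize(np.vstack([a,b]),(480,600))[:,:,::-1])
E
```

```text
[-0.38  0.56  0.63  2.3  -0.74  0.49 -0.47] [ 0.46416282 -0.07956249  0.29451612] 14.111774498013109 0.03802222274515872 [ 0.90231076 -0.11269778 -0.83800964] 14.99915823340416
```

View pics/w3.png

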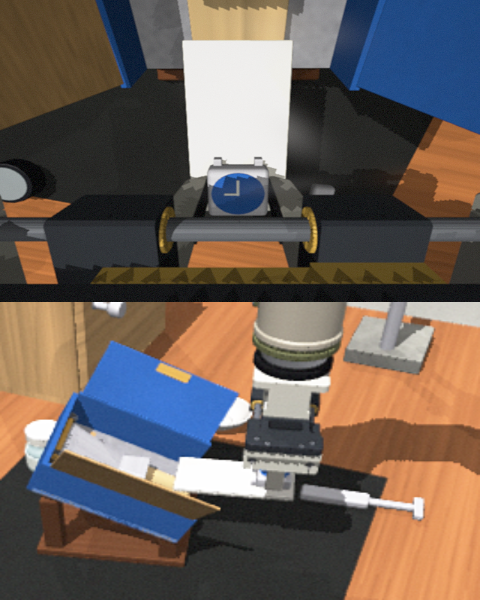

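Request:
carry_out:
  series:
    - {"translation": [0.5,0.1,-0.8],"roll": 0}
    - {"translation": [0.5,0.1,-0.8],"roll": 0}
    - {"translation": [0.45,0.06,-0.6],"roll": 0}
    - {"translation": [0,0,-0.3],"roll": 0}
    - {"translation": [-0.04,0,-0.5],"roll": 0}
    - {"translation": [-0.04,0,-0.5],"roll": 0}
    - {"translation": [0,0,0],"roll": 0}
  newtons: 10

```text
time_s: 8.4
tool_pos: [0.4779, -0.0771, 0.2589]
tool_rot: [[0.97, 0.243, -0.001], [0.243, -0.97, -0.0], [-0.001, -0.0, -1.0]]
contact_force: [0.1, -0.7, -0.5]
opening: 0.0376
finger_force: 10.0
```

Request:
carry_out:
  series:
    - {"translation": [0,0,-0.5],"roll": 0}
    - {"translation": [0,0,-0.5],"roll": 0}
    - {"translation": [0.04,0,-0.5],"roll": 0}
    - {"translation": [0.04,0,-0.45],"roll": 0}
    - {"translation": [0.08,0.02,-0.45],"roll": 0}
    - {"translation": [0.08,0.02,-0.45],"roll": 0}
    - {"translation": [0,0,0],"roll": 0}

```text
time_s: 8.98
tool_pos: [0.4808, -0.0765, 0.2305]
tool_rot: [[0.97, 0.243, -0.001], [0.243, -0.97, 0.0], [-0.001, -0.0, -1.0]]
contact_force: [-0.3, -0.3, -0.6]
opening: 0.0377
finger_force: 10.1
```

```bash
cat > pitch.py <<'E'
from bench import robot
import cv2,numpy as np
from h import *
def pitch():
    s=robot.sense();f=robot.grab_frame("wrist");h=cv2.cvtColor(f["frame"],cv2.COLOR_RGB2HSV)
    m=cv2.inRange(h,(0,0,215),(179,25,255));m[260:]=0
    n,l,st,ce=cv2.connectedComponentsWithStats(m);i=1+np.argmax(st[1:,4]);x,y,w,hh,a=st[i]
    q=l[y+2]==i;u0=np.where(q)[0];u=(u0.mean(),y)
    T=np.array(s["tool_rot"]);hx=np.array([T[0,0],T[1,0],0]);w0=np.array(s["tool_pos"])-[0,0,.181]
    E=[]
    for t in np.arange(-10,40,.5):
        r=np.deg2rad(t);P=w0+hx*(.107*np.cos(r)+.008*np.sin(r))+np.array([0,0,1])*(.107*np.sin(r)-.008*np.cos(r))
        E.append((abs(proj(f,P)[1]-y),t,P))
    e=min(E,key=lambda k:k[0]);print("box",x,y,w,hh,"nose cols",u0.min(),u0.max(),"pitch",e[1],"err",e[0],"nose",e[2].round(4))
    c=np.load("case.npy");g=case(c);R=np.array([g(v)-g((0,0,0)) for v in np.eye(3)*1000]).T
    print("nose in case",(R.T@(e[2]-g((0,0,0)))*1000).round(1),s["tool_pos"])
    return f
if __name__=="__main__":
    import pickle
    f=pickle.load(open("w3.pkl","rb"))[0]
    r=pitch();cv2.imwrite("pics/w4.png",r["frame"][:,:,::-1])
E
python3 pitch.py
```

```text
box 222 49 190 211 nose cols 222 411 pitch 17.5 err 2.9320803628542365 nose [ 0.5821 -0.051   0.074 ]
nose in case [-50.5   0.1   5.9] [ 0.48081934 -0.07645005  0.23049631]
```

View pics/w4.png

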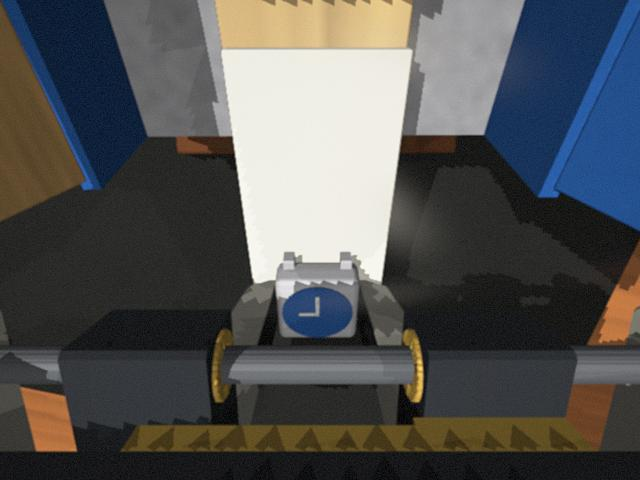

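Request:
carry_out:
  series:
    - {"translation": [0.1,0.02,-0.35],"roll": 0}
    - {"translation": [0.1,0.03,-0.35],"roll": 0}
    - {"translation": [0,0,0],"roll": 0}
    - {"translation": [0,0,0],"roll": 0}

```text
time_s: 9.37
tool_pos: [0.4829, -0.076, 0.2242]
tool_rot: [[0.97, 0.243, 0.0], [0.243, -0.97, -0.0], [0.0, 0.0, -1.0]]
contact_force: [-0.5, 0.3, -1.0]
opening: 0.0378
finger_force: 11.0
```

Request:
carry_out:
  series:
    - {"translation": [0.44,0.11,0.16],"roll": 0}
    - {"translation": [0.88,0.22,0.42],"roll": 0}
    - {"translation": [0.88,0.22,0.42],"roll": 0}
    - {"translation": [0.88,0.22,0.42],"roll": 0}
    - {"translation": [0.44,0.11,0.21],"roll": 0}
    - {"translation": [0,0,0],"roll": 0}
  newtons: 20

```text
time_s: 9.87
tool_pos: [0.5191, -0.0667, 0.241]
tool_rot: [[0.97, 0.245, 0.002], [0.245, -0.97, -0.0], [0.002, 0.001, -1.0]]
contact_force: [0.2, 0.3, 0.4]
opening: 0.0376
finger_force: 21.1
```

```bash
python3 pitch.py
```

```text
box 212 0 203 111 nose cols 212 414 pitch 17.5 err 53.08784467105574 nose [ 0.6203 -0.0411  0.0846]
nose in case [-10.2   0.4  -1.2] [ 0.5190627  -0.0666641   0.24103842]
```

Request:
carry_out:
  series:
    - {"translation": [0.44,0.11,0.19],"roll": 0}
    - {"translation": [0.66,0.16,0.31],"roll": 0}
    - {"translation": [0.66,0.16,0.31],"roll": 0}
    - {"translation": [0.66,0.16,0.31],"roll": 0}
    - {"translation": [0.44,0.11,0.21],"roll": 0}
    - {"translation": [0,0,0],"roll": 0}

```text
time_s: 10.42
tool_pos: [0.5458, -0.0602, 0.2536]
tool_rot: [[0.97, 0.243, -0.003], [0.243, -0.97, 0.0], [-0.002, -0.001, -1.0]]
contact_force: [-3.5, -0.4, -1.8]
opening: 0.038
finger_force: 21.3
```

Request:
carry_out:
  series:
    - {"translation": [0.44,0.11,0.2],"roll": 0}
    - {"translation": [0.66,0.16,0.3],"roll": 0}
    - {"translation": [0.35,0.09,0.16],"roll": 0}
    - {"translation": [0,0,0],"roll": 0}

```text
time_s: 10.75
tool_pos: [0.5605, -0.0566, 0.2602]
tool_rot: [[0.97, 0.243, -0.002], [0.243, -0.97, 0.0], [-0.002, -0.001, -1.0]]
contact_force: [-3.6, -0.9, -1.8]
opening: 0.0379
finger_force: 21.4
```

Request:
carry_out:
  series:
    - {"translation": [0.2,0.05,0.1],"roll": 0}
    - {"translation": [0.2,0.05,0.1],"roll": 0}
    - {"translation": [0,0,0],"roll": 0}

```text
time_s: 11.0
tool_pos: [0.5643, -0.0557, 0.2622]
tool_rot: [[0.97, 0.243, -0.002], [0.243, -0.97, 0.0], [-0.001, -0.001, -1.0]]
contact_force: [-4.7, -0.4, -1.2]
opening: 0.0381
finger_force: 21.3
```

Request:
carry_out:
  series:
    - {"translation": [0.1,0.025,0.05],"roll": 0}
    - {"translation": [0.1,0.025,0.05],"roll": 0}
    - {"translation": [0,0,0],"roll": 0}

```text
time_s: 11.25
tool_pos: [0.5663, -0.0552, 0.2632]
tool_rot: [[0.97, 0.243, -0.001], [0.243, -0.97, 0.0], [-0.001, -0.0, -1.0]]
contact_force: [-4.5, -0.7, -3.3]
opening: 0.0375
finger_force: 21.3
```

Request:
carry_out:
  series:
    - {"translation": [0.1,0.025,0.05],"roll": 0}
    - {"translation": [0,0,0],"roll": 0}

```text
time_s: 11.42
tool_pos: [0.5673, -0.055, 0.2637]
tool_rot: [[0.97, 0.243, -0.001], [0.243, -0.97, 0.0], [-0.001, -0.0, -1.0]]
contact_force: [-5.3, -1.4, -2.5]
opening: 0.0378
finger_force: 21.3
```

Request:
carry_out:
  series:
    - {"translation": [0.1,0.025,0.05],"roll": 0}
    - {"translation": [0.1,0.025,0.05],"roll": 0}
    - {"translation": [0,0,0],"roll": 0}

```text
time_s: 11.67
tool_pos: [0.5678, -0.055, 0.2641]
tool_rot: [[0.97, 0.243, -0.005], [0.243, -0.97, -0.0], [-0.005, -0.001, -1.0]]
contact_force: [-10.3, -3.2, -5.0]
opening: 0.0377
finger_force: 21.3
```

```bash
python3 - <<'E'
from bench import robot
import cv2,numpy as np
f=robot.grab_frame("wrist")["frame"];t=robot.grab_frame("top")["frame"];s=robot.grab_frame("side")["frame"]
a=cv2.resize(f,(400,300));b=cv2.resize(t[140:290,250:450],(400,300),interpolation=2);c=cv2.resize(s[130:310,230:470],(400,300),interpolation=2)
cv2.imwrite("pics/w5.png",np.vstack([np.hstack([a,b]),np.hstack([c,c*0])])[:,:,::-1])
E
```

```text
(no output)
```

View pics/w5.png

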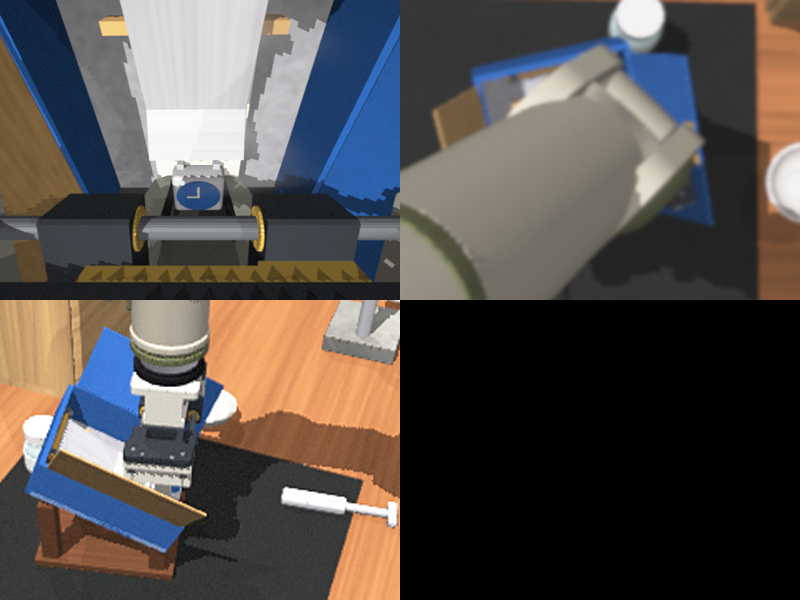

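Request:
carry_out:
  series:
    - {"translation": [0.1,0.025,0.05],"roll": 0}
    - {"translation": [0,0,0],"roll": 0}
    - {"translation": [0,0,0],"roll": 0}

```text
time_s: 12.07
tool_pos: [0.5681, -0.055, 0.2643]
tool_rot: [[0.97, 0.242, -0.007], [0.242, -0.97, -0.0], [-0.006, -0.001, -1.0]]
contact_force: [-12.7, -5.7, -5.7]
opening: 0.0375
finger_force: 21.3
```

Request:
carry_out:
  series:
    - {"translation": [0,0,0],"roll": 0}
    - {"translation": [0,0,0],"roll": 0}
    - {"translation": [0,0,0],"roll": 0}
    - {"translation": [0,0,0],"roll": 0}
    - {"translation": [0,0,1],"roll": 0}
    - {"translation": [0,0,3],"roll": 0}
    - {"translation": [0,0,3],"roll": 0}
    - {"translation": [-0.5,0,4],"roll": 0}
    - {"translation": [-1,0,3],"roll": 0}
    - {"translation": [-1,0,0],"roll": 0}
    - {"translation": [0,0,0],"roll": 0}
  gripper: -0.2

```text
time_s: 12.98
tool_pos: [0.5448, -0.0544, 0.4077]
tool_rot: [[0.97, 0.243, 0.003], [0.243, -0.97, 0.001], [0.003, -0.001, -1.0]]
contact_force: [0.1, 0.5, -0.7]
opening: 0.0556
finger_force: 0.0
```

```bash
python3 - <<'E'
from bench import robot
import cv2,numpy as np,pickle
F={n:robot.grab_frame(n) for n in("wrist","top")};pickle.dump(F,open("w6.pkl","wb"))
cv2.imwrite("pics/w6.png",np.hstack([F["wrist"]["frame"][:400,80:560],cv2.resize(F["side" if 0 else "top"]["frame"][140:290,260:380],(320,400),interpolation=2)])[:,:,::-1])
E
```

```text
(no output)
```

View pics/w6.png

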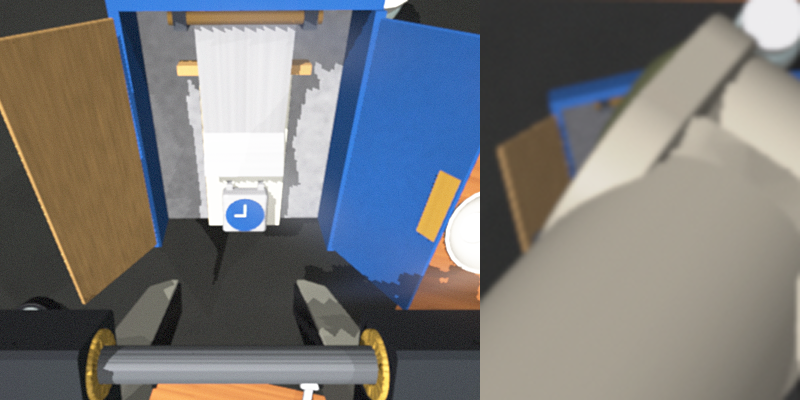

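```bash
python3 - <<'E'
import pickle,numpy as np,cv2
from h import *
F=pickle.load(open("w6.pkl","rb"));f=F["wrist"];g=case(np.load("case.npy"))
for p in[(-85,32,12),(-85,-32,12),(-85,70,0),(-85,-70,0),(-62,0,28)]:print(p,proj(f,g(p)).round(1))
h=cv2.cvtColor(f["frame"],cv2.COLOR_RGB2HSV);m=cv2.inRange(h,(0,0,205),(179,40,255));m[:190]=0;m[240:]=0;m[:,:270]=0;m[:,380:]=0
c=max(cv2.findContours(m,0,2)[0],key=cv2.contourArea);print(cv2.boundingRect(c))
for r in(195,205,215,222,225,227,229):
    q=np.where(m[r])[0];print(r,q.min() if len(q) else 0,q.max() if len(q) else 0)
E
```

```text
(-85, 32, 12) [288.4 227. ]
(-85, -32, 12) [357.8 227. ]
(-85, 70, 0) [249.  219.4]
(-85, -70, 0) [396.9 219.3]
(-62, 0, 28) [323.6 216.7]
(280, 190, 67, 41)
195 281 379
205 282 379
215 281 379
222 289 358
225 303 344
227 303 344
229 304 343
```

```bash
cat > path.py <<'E'
import numpy as np,sys
from h import *
g=case(np.load("case.npy"))
def path(pts,p=None):
    for a in pts:
        q=g(a)+[0,0,.186]
        print(a,q.round(4),"" if p is None else ((q-p)*100).round(2));p=q
E
python3 - <<'E'
from path import *
print("brown");path([(0,165,150),(0,165,78),(0,135,78),(0,100,78),(0,60,78),(0,45,74),(0,32,66),(0,25,58),(0,22,52),(0,22,48),(0,22,46),(0,22,110)],np.array([.5448,-.0544,.4077]))
E
```

```text
brown
(0, 165, 150) [0.5272 0.1053 0.4119] [-1.76 15.97  0.42]
(0, 165, 78) [0.5568 0.1127 0.3467] [ 2.95  0.74 -6.53]
(0, 135, 78) [0.5641 0.0836 0.3467] [ 0.73 -2.91  0.  ]
(0, 100, 78) [0.5726 0.0496 0.3467] [ 0.85 -3.39  0.  ]
(0, 60, 78) [0.5823 0.0108 0.3467] [ 0.97 -3.88  0.  ]
(0, 45, 74) [ 0.5876 -0.0033  0.3431] [ 0.53 -1.41 -0.36]
(0, 32, 66) [ 0.5941 -0.0151  0.3358] [ 0.64 -1.18 -0.73]
(0, 25, 58) [ 0.5991 -0.021   0.3286] [ 0.5  -0.6  -0.73]
(0, 22, 52) [ 0.6022 -0.0233  0.3231] [ 0.32 -0.23 -0.54]
(0, 22, 48) [ 0.6039 -0.0229  0.3195] [ 0.16  0.04 -0.36]
(0, 22, 46) [ 0.6047 -0.0227  0.3177] [ 0.08  0.02 -0.18]
(0, 22, 110) [ 0.5785 -0.0293  0.3757] [-2.62 -0.66  5.8 ]
```

Request:
carry_out:
  series:
    - {"translation": [-0.5,2,1.5],"roll": 0}
    - {"translation": [-0.5,3.5,0.5],"roll": 0}
    - {"translation": [-0.4,3.5,0],"roll": 0}
    - {"translation": [-0.4,3.5,0],"roll": 0}
    - {"translation": [0,3.5,0],"roll": 0}
    - {"translation": [1,0.7,-2.5],"roll": 0}
    - {"translation": [1,0,-3],"roll": 0}
    - {"translation": [0.95,0,-3],"roll": 0}
    - {"translation": [0,0,0],"roll": 0}
    - {"translation": [0,0,0],"roll": 0}
  gripper: 1

```text
time_s: 13.92
tool_pos: [0.5575, 0.1127, 0.3387]
tool_rot: [[0.97, 0.243, -0.004], [0.243, -0.97, -0.002], [-0.005, 0.001, -1.0]]
contact_force: [-0.3, 0.5, 0.8]
opening: 0.0007
finger_force: 0.0
```

Request:
carry_out:
  series:
    - {"translation": [0.2,-1,0.6],"roll": 0}
    - {"translation": [0.5,-2,0.2],"roll": 0}
    - {"translation": [0.5,-2,0],"roll": 0}
    - {"translation": [0.4,-1.5,0],"roll": 0}
    - {"translation": [0.4,-1.7,0],"roll": 0}
    - {"translation": [0.4,-1.7,0],"roll": 0}
    - {"translation": [0.1,-0.4,0],"roll": 0}
    - {"translation": [0.5,-1.4,-0.36],"roll": 0}

```text
time_s: 14.58
tool_pos: [0.5873, -0.0042, 0.347]
tool_rot: [[0.97, 0.243, 0.002], [0.243, -0.97, 0.002], [0.002, -0.001, -1.0]]
contact_force: [0.0, 1.0, -0.8]
opening: 0.0002
finger_force: 0.3
```

```bash
python3 - <<'E'
from bench import robot
s=robot.sense();print(s["tool_pos"],s["contact_force"],s["moment"])
E
```

```text
[ 0.58730597 -0.00420157  0.34698375] [ 0.0120275   1.03404229 -0.82108763] [0.15199272 0.24998317 0.03769172]
```

Request:
carry_out:
  series:
    - {"translation": [0.6,-1.1,-0.9],"roll": 0}
    - {"translation": [0.5,-0.6,-0.8],"roll": 0}
    - {"translation": [0.3,-0.15,-0.5],"roll": 0}
    - {"translation": [0.2,0,-0.4],"roll": 0}
    - {"translation": [0,0,-0.2],"roll": 0}
    - {"translation": [0,0,0],"roll": 0}

```text
time_s: 15.08
tool_pos: [0.6036, -0.0231, 0.3187]
tool_rot: [[0.97, 0.243, 0.001], [0.243, -0.97, 0.0], [0.001, -0.0, -1.0]]
contact_force: [-5.5, -1.4, 20.4]
opening: 0.0003
finger_force: 10.3
```

```bash
python3 - <<'E'
from path import *
path([(0,22,100),(30,0,160),(30,-165,160),(30,-165,84),(30,-135,84),(30,-100,84),(30,-60,84),(30,-45,80),(30,-32,72),(30,-25,64),(30,-22,58),(30,-22,54),(30,-22,53),(30,-22,110)],np.array([.6036,-.0231,.3187]))
E
```

```text
(0, 22, 100) [ 0.5826 -0.0283  0.3666] [-2.1  -0.52  4.79]
(30, 0, 160) [ 0.5897 -0.0492  0.4337] [ 0.71 -2.09  6.71]
(30, -165, 160) [ 0.6299 -0.2092  0.4337] [  4.02 -16.     0.  ]
(30, -165, 84) [ 0.6611 -0.2014  0.3648] [ 3.12  0.78 -6.89]
(30, -135, 84) [ 0.6537 -0.1723  0.3648] [-0.73  2.91  0.  ]
(30, -100, 84) [ 0.6452 -0.1383  0.3648] [-0.85  3.39  0.  ]
(30, -60, 84) [ 0.6355 -0.0995  0.3648] [-0.97  3.88  0.  ]
(30, -45, 80) [ 0.6335 -0.0846  0.3612] [-0.2   1.5  -0.36]
(30, -32, 72) [ 0.6336 -0.0711  0.3539] [ 0.01  1.34 -0.73]
(30, -25, 64) [ 0.6351 -0.0635  0.3467] [ 0.16  0.76 -0.73]
(30, -22, 58) [ 0.6369 -0.06    0.3412] [ 0.17  0.35 -0.54]
(30, -22, 54) [ 0.6385 -0.0596  0.3376] [ 0.16  0.04 -0.36]
(30, -22, 53) [ 0.6389 -0.0595  0.3367] [ 0.04  0.01 -0.09]
(30, -22, 110) [ 0.6156 -0.0654  0.3884] [-2.34 -0.59  5.17]
```

Request:
carry_out:
  series:
    - {"translation": [0,0,1.5],"roll": 0}
    - {"translation": [-0.7,-0.2,3],"roll": 0}
    - {"translation": [-0.7,-1,3.5],"roll": 0}
    - {"translation": [0,-1.5,3.5],"roll": 0}
    - {"translation": [1,-3.5,0],"roll": 0}
    - {"translation": [1,-3.5,0],"roll": 0}
    - {"translation": [1,-3.5,0],"roll": 0}
    - {"translation": [1,-3.5,0],"roll": 0}
    - {"translation": [0,-2,0],"roll": 0}
    - {"translation": [0,0,0],"roll": 0}

```text
time_s: 15.92
tool_pos: [0.6287, -0.214, 0.4324]
tool_rot: [[0.971, 0.238, 0.0], [0.238, -0.971, -0.003], [-0.0, 0.003, -1.0]]
contact_force: [-1.6, 0.0, 0.5]
opening: 0.0004
finger_force: 0.0
```

```bash
python3 - <<'E'
from bench import robot
import cv2,numpy as np,pickle
from path import *
F={n:robot.grab_frame(n) for n in("side","top","wrist")};pickle.dump(F,open("w7.pkl","wb"))
f=F["side"];h=cv2.cvtColor(f["frame"],cv2.COLOR_RGB2HSV)
# colours at closed-brown sample points (side + wrist)
for n in("side","wrist"):
    f=F[n];h=cv2.cvtColor(f["frame"],cv2.COLOR_RGB2HSV)
    for p in[(60,60,45),(60,10,45),(0,30,45),(-60,60,45),(-60,10,45),(-60,-1,45),(-60,-12,45),(60,-12,45)]:
        u=proj(f,g(p)).round().astype(int);print(n,p,u,h[u[1],u[0]] if 0<=u[0]<640 and 0<=u[1]<480 else None)
E
```

```text
side (60, 60, 45) [270 226] [ 18 113 231]
side (60, 10, 45) [275 210] [ 19 114 234]
side (0, 30, 45) [302 229] [ 18 116 231]
side (-60, 60, 45) [328 253] [ 18 113 231]
side (-60, 10, 45) [331 235] [ 18 120 227]
side (-60, -1, 45) [332 232] [ 16 102 208]
side (-60, -12, 45) [333 228] [108 149 152]
side (60, -12, 45) [278 203] [115  55 106]
wrist (60, 60, 45) [-11 142] None
wrist (60, 10, 45) [ 61 142] [ 23 113 248]
wrist (0, 30, 45) [ 71 214] [ 22 114 250]
wrist (-60, 60, 45) [ 67 268] [ 21 119 244]
wrist (-60, 10, 45) [123 268] [ 22 114 247]
wrist (-60, -1, 45) [135 268] [ 21 120 244]
wrist (-60, -12, 45) [147 268] [109 154 137]
wrist (60, -12, 45) [ 93 142] [158   6 168]
```

Request:
carry_out:
  series:
    - {"translation": [1,0.2,-2],"roll": 0}
    - {"translation": [1,0.3,-2.5],"roll": 0}
    - {"translation": [1.2,0.4,-1.8],"roll": 0}
    - {"translation": [0,0,0],"roll": 0}
    - {"translation": [0,0,0],"roll": 0}

```text
time_s: 16.48
tool_pos: [0.6618, -0.1984, 0.3681]
tool_rot: [[0.969, 0.246, -0.002], [0.246, -0.969, 0.001], [-0.002, -0.001, -1.0]]
contact_force: [-0.0, -0.2, 0.6]
opening: 0.0004
finger_force: 0.0
```

Request:
carry_out:
  series:
    - {"translation": [-0.4,1.2,0],"roll": 0}
    - {"translation": [-0.5,2,0],"roll": 0}
    - {"translation": [-0.5,2,0],"roll": 0}
    - {"translation": [-0.4,1.5,0],"roll": 0}
    - {"translation": [-0.4,1.7,0],"roll": 0}
    - {"translation": [-0.4,1.7,0],"roll": 0}
    - {"translation": [-0.1,0.5,0],"roll": 0}
    - {"translation": [-0.1,1.2,-0.36],"roll": 0}
    - {"translation": [0,0,0],"roll": 0}

```text
time_s: 17.23
tool_pos: [0.6332, -0.0803, 0.3655]
tool_rot: [[0.969, 0.245, 0.0], [0.245, -0.969, 0.001], [0.001, -0.001, -1.0]]
contact_force: [0.3, -0.5, -1.0]
opening: 0.0004
finger_force: 0.0
```

Request:
carry_out:
  series:
    - {"translation": [0,0.9,-0.9],"roll": 0}
    - {"translation": [0.15,0.8,-0.8],"roll": 0}
    - {"translation": [0.2,0.35,-0.6],"roll": 0}
    - {"translation": [0.15,0.04,-0.4],"roll": 0}
    - {"translation": [0,0,-0.1],"roll": 0}
    - {"translation": [0,0,0],"roll": 0}

```text
time_s: 17.73
tool_pos: [0.6385, -0.061, 0.3371]
tool_rot: [[0.97, 0.244, -0.002], [0.244, -0.97, 0.003], [-0.001, -0.003, -1.0]]
contact_force: [-5.4, 6.4, 9.6]
opening: 0.0006
finger_force: 4.7
```

Request:
carry_out:
  series:
    - {"translation": [0,0,-0.1],"roll": 0}
    - {"translation": [0,0,0],"roll": 0}
    - {"translation": [0,0,2],"roll": 0}
    - {"translation": [0,0,3.5],"roll": 0}
    - {"translation": [-1,-0.5,3.5],"roll": 0}
    - {"translation": [-3,0,3],"roll": 0}
    - {"translation": [-3,0,0],"roll": 0}
    - {"translation": [-3,0,0],"roll": 0}
    - {"translation": [-3,0,0],"roll": 0}
    - {"translation": [0,0,0],"roll": 0}

```text
time_s: 18.57
tool_pos: [0.5042, -0.068, 0.4553]
tool_rot: [[0.971, 0.24, -0.003], [0.24, -0.971, 0.003], [-0.003, -0.003, -1.0]]
contact_force: [-0.2, -0.7, -0.4]
opening: 0.0004
finger_force: 0.0
```

```bash
python3 - <<'E'
from bench import robot
import cv2,numpy as np,pickle
from path import *
F={n:robot.grab_frame(n) for n in("side","top","wrist")};D=pickle.load(open("d0.pkl","rb"))
print(robot.sense()["contact_force"])
for n in("side","wrist"):
    f=F[n];h=cv2.cvtColor(f["frame"],cv2.COLOR_RGB2HSV)
    for x in(-60,60):
        for y in(-60,-10,0,3,9,15):
            p=(x,y,51 if y<5 else 45)
            u=proj(f,g(p)).round().astype(int);print(n,p,u,h[u[1],u[0]] if 0<=u[0]<640 and 0<=u[1]<480 else None)
# other things moved? difference outside the case
for n in("side",):
    d=cv2.absdiff(F[n]["frame"],D[n]["frame"]).max(2)>40
    cs=cv2.findContours(d.astype(np.uint8),0,2)[0];print([cv2.boundingRect(c) for c in cs if cv2.contourArea(c)>25])
E
```

```text
[-0.41716395 -0.2597385   0.15385015]
side (-60, -60, 51) [337 211] [108 180 223]
side (-60, -10, 51) [334 227] [108 179 216]
side (-60, 0, 51) [333 230] [108 182 218]
side (-60, 3, 51) [333 231] [109 178 221]
side (-60, 9, 45) [331 235] [ 17 121 222]
side (-60, 15, 45) [331 237] [ 16 119 223]
side (60, -60, 51) [284 186] [109 179 215]
side (60, -10, 51) [279 201] [108 180 214]
side (60, 0, 51) [278 204] [108 183 216]
side (60, 3, 51) [277 205] [109 183 215]
side (60, 9, 45) [276 209] [ 17 128 214]
side (60, 15, 45) [275 211] [ 18 117 227]
wrist (-60, -60, 51) [387 177] [105 170 251]
wrist (-60, -10, 51) [331 177] [107 146 248]
wrist (-60, 0, 51) [320 177] [108 144 248]
wrist (-60, 3, 51) [316 177] [108 149 250]
wrist (-60, 9, 45) [310 174] [ 22 106 248]
wrist (-60, 15, 45) [303 174] [ 22 103 252]
wrist (60, -60, 51) [408  21] [106 176 246]
wrist (60, -10, 51) [335  21] [109 140 247]
wrist (60, 0, 51) [320  21] [110 132 246]
wrist (60, 3, 51) [316  21] [110 132 244]
wrist (60, 9, 45) [307  19] [ 21 100 249]
wrist (60, 15, 45) [298  19] [ 22 101 251]
[(509, 311, 131, 169), (616, 286, 9, 12), (628, 277, 12, 22), (393, 178, 247, 123), (258, 148, 108, 119), (346, 81, 53, 88), (344, 0, 70, 80)]
```

```bash
python3 -c "
from bench import robot
print(robot.job_done())"
```

```text
the job is handed in; nothing more can be done
None
```

The job is handed in: the watch board is against the stop under the sprung arm, and the brown flap, then the blue flap, are folded flat. It took about 19 s of the 69 s allowed. Camera checks put the board's rear edge and both flaps' edges where they should be; I didn't re-check the board after closing the flaps, and I didn't check the other bench items one by one.

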